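# Set a painted panel into a catch easel

## Task

Put the blue painted panel from the wooden rack on display in the small desk easel, painted side to the robot. Set its lower edge down into the easel's groove with the panel leaning towards the robot and let go of it there; then push it upright from the front until its right-hand edge has slipped past the brass spring catch and the catch has sprung back in front of it. Leave the green panel, the paint jar and the paint cup where they are, and take the hand away.

Things in the scene. Friction and masses are not known exactly. Their poses are not given: they have to be found in the camera images.
- blue_panel: Loose rigid wooden panel, 8 mm thick (x), 80 mm wide (y), 120 mm high (z), about 80 g; front face (-x) painted blue with an orange disc and white bars, back bare wood. Starts upright in one of the rack's two bays, painted face on the rack's -x side. Origin: centre of the lower edge; z points up along the panel
- blue_panel_face (a point): centre of the blue panel's painted face, 60 mm above its lower edge
- blue_panel_top (a point): middle of the blue panel's top edge, 120 mm above its origin
- green_panel: Loose panel of the same size, painted green with a yellow disc, in the rack's other bay; stays there. Same frame
- rack: Fixed wooden rack, 70 x 190 x 32 mm, two bays side by side along its y (centres y = +46 and -46 mm, each about 86 mm long): a slot 12 mm wide along x, floor 8 mm and rim 32 mm above the desk. A panel's top in the rack is 128 mm above the desk. Origin: centre of the underside, below the slot's centre line; -x is its front, towards the robot
- desk_easel: Fixed light wooden desk easel, base 100 x 116 mm (x -45 to +55 mm), 141 mm high. Origin on its underside; -x is the front towards the robot, y along the groove, z up; the plane x = 0 is the front face of the upright backboard. Easel positions below use this frame. A crossbar at z 94 to 110 mm carries the catch on the -y side and a guide block (inner face y = +43.5, x -14 to +12 mm) on the +y side
- groove (a point): Middle of the groove's floor, easel (-5, 0, 12) mm. Groove bounds: backboard at x = 0; in front a lip whose inner face starts at x = -10.5 mm on the floor and slopes 25 degrees from vertical towards the robot, up to z = 36 mm (x = -21.7 mm), lip 7 mm thick; end cheeks at y = +42.5 and -42.5 mm, up to z = 36 mm. A panel let go leaning rests on the lip 25 to 40 degrees from vertical
- hood (a point): Middle of the front lower edge of the easel's fixed aluminium hood, easel (-8.5, 0, 136) mm. The hood reaches from here back to the backboard, y -17 to +17 mm, z 136 to 141 mm, over the place of the upright panel's top edge (z = 132 mm), so the panel cannot be lowered in upright: it goes in leaning and is swung up under the hood
- catch (a joint): Brass spring catch, z 97 to 107 mm on the easel's -y side, in m: 0 = at rest (in), grows as it is pushed out along -y, at most 0.012. Its nose tip rests at easel x = -14, y = -34 mm, 6 mm inside a centred panel's edge; its inner face slopes 35 degrees outwards to the front (to x = -29 mm), so a panel pushed back wedges it out (spring 0.4 N + 40 N/m, push under 8 N); it springs back once passed
- catch_tip (a point): the tip of the catch's nose, easel (-14, -34, 102) mm at rest
- jar: loose closed paint jar, white and pink, 54 mm across, 62 mm high, origin at the centre of its underside; a bystander near the rack
- cup: loose white paper cup with pink paint, 53 mm across, 55 mm high, origin at the centre of its underside; a bystander beside the easel

How it is judged:
By the outcome, as a careful person would: the job done as asked, in the order asked, and still so for the second after the job is handed in, with the robot touching nothing.
It also fails if it takes over 48 s, if anything falls off the work surface, if the arm or the gripper's body presses on something with over 40 N, if the wrist force passes 120 N, or if a joint passes its speed limit or range.

## Robot

A 6-joint arm with a two-finger parallel gripper is mounted at the origin on a cart in front of the work surface, level with it; the furniture and walls round the work are solid. World frame = base frame: x ahead of the robot, y to its left, z up, the work surface at z = 0. Lengths are in m, angles in rad, forces in N, time in s.
With the tool pointing down it reaches from about 0.275 to 0.875 m from the base axis. Payload 12.5 kg.
Tool frame: the origin (TCP) lies at the very end of the fingers, on their centre line; the grasp point (between the pads) lies 19 mm behind it; z points along the fingers, y is the line along which they close (so a half turn about z gives the same grasp; the last joint's range is limited). The gripper opens to 85 mm and grips with 20 to 120 N. Pads are 22 mm wide; open, the fingers measure 114 mm over their backs; the gripper's body (76 mm by 85 mm) begins 54 mm behind the grasp point. The pads swing forward as they close: fully open they stand 13 mm farther back than shut.
Start: joints at [-1.188, 0.351, 1.652, -0, 1.139, -0.085], TCP at [0.248, -0.491, 0.192] pointing down, gripper open.
Joint ranges: [-2.75, 2.75], [-0.79, 2.1], [0.01, 2.65], [-1.57, 4.71], [0.07, 3.14], [-2.87, 2.87]. Speed limits (rad/s): [2.22, 2.22, 2.79, 3.14, 3.14, 3.14].

## Interface

Orientations are given as a 3x3 rotation matrix whose columns are the frame's x, y, z axes.
In Python, from bench import manip gives the robot as it stands. Calls block until the motion is done:
- manip.move_ptp(position, orientation): joint-space move of the TCP to a pose.
- manip.move_l(position, attitude=None, max_speed=0.15): straight line of the TCP; attitude=None keeps the orientation; max_speed is the mean speed in m/s.
- manip.move_j(angles): joint-space move.
- manip.set_gripper(opening, effort=None): opening from 0.0 (shut) to 1.0 (fully open); effort is the grip in N (None keeps the last); returns when the fingers have stopped.
- manip.dwell(seconds).
- manip.inverse_kinematics(position, orientation): joint angles nearest the present ones, or None.
- manip.grab_frame(name): name is "scene" or "top" or "wrist"; returns (picture, depth): 480x640x3 uint8, red, green, blue; 480x640 float32, m along the optical axis (not along the pixel's ray), 0 where there is no reading.
- manip.get_calibration(name): a dict with "camera_matrix" (3x3 intrinsics, pixels), "R" (3x3) and "t" (3): a world point X has camera coordinates R X + t. Camera axes: x right, y down, z forward; pixel columns grow to the right and rows downward; lengths in m; the calibration is good to about 2 mm. A picture is of the moment at which its call begins: read the wrist's pose just before it. get_calibration takes no time and is no camera call; for the wrist camera it gives the pose at the moment of the call.
A pose or a line that the arm cannot do raises manip.Unreachable and nothing moves.
- manip.sign_off(): hands the job in; it is judged then, once.
Trained networks look in the newest picture that a camera, given by its name, has taken for a name from the list of things; names that differ only in an ending like _2 or _b are one class to them, and where a whole thing is asked for, a point or a joint stands for the part that bears it (a point fixed in the world has none). Each returns a list of dicts, best first, with "confidence" (0 to 1); they miss things now and then, are a little off and sometimes report something else, mostly with a low value. They report only what shows in the picture. A call takes as long as a camera call.
- manip.look_for(camera, name): "at" ([x, y, z] in m, in world coordinates, good to about 4 mm: the middle of the surface that is visible of it).
Readings, each from a call of its own:
- manip.current_time(): time.
- manip.current_qpos(): joint angles.
- manip.current_joint_vel(): joint speeds.
- manip.current_joint_torque(): joint torques, N m.
- manip.current_ee_pos(): TCP position.
- manip.current_tcp_rot(): TCP orientation.
- manip.current_force(): force on the tool from outside, world axes, zero at the start.
- manip.current_ft_torque(): the same for the moment, N m.
- manip.current_grip_width(): opening from 0.0 (shut) to 1.0 (fully open).
- manip.current_grip_force(): force on a finger pad.
Only numpy, scipy, OpenCV 4.12 (cv2) and the standard library are available. Lean on these libraries where they do the work, as an engineer would, in place of code of your own. Each camera call takes 0.05 s, during which the arm holds its last target. There are 200 camera calls.

## Working session

There is one attempt and no reset: what is moved stays moved. The work goes in short steps, each a Python script; the robot and the scene stay as the last script left them, time stands still between calls to the robot, and variables do not carry over. Pictures are saved under pics/ and viewed, at most 10 in all, crops included, and the job is handed in when it is done.

```bash
mkdir -p pics; ls; python3 - <<'E'
from bench import manip
import cv2
for c in ("scene","top"):
    p,d=manip.grab_frame(c); cv2.imwrite(f"pics/{c}0.png",p[:,:,::-1])
    k=manip.get_calibration(c); print(c,k)
    for n in ("blue_panel","green_panel","blue_panel_top","rack","desk_easel","hood","catch_tip","catch","groove","jar","cup"):
        print(n,[(round(r["confidence"],2),[round(float(x),3) for x in r["at"]]) for r in manip.look_for(c,n)[:2]])
print(manip.current_time())
E
```

```text
pics
scene {'camera_matrix': array([[474.44652424,   0.        , 320.82551416],
       [  0.        , 474.44652424, 243.39806604],
       [  0.        ,   0.        ,   1.        ]]), 'R': array([[-0.89136362, -0.45322081,  0.00786118],
       [-0.30866568,  0.5941794 , -0.74274918],
       [ 0.33195844, -0.66448607, -0.66952361]]), 't': array([0.53039733, 0.24821047, 0.81215438])}
blue_panel [(0.86, [0.439, 0.236, 0.098])]
green_panel [(0.68, [0.434, 0.325, 0.095])]
blue_panel_top [(0.82, [0.436, 0.238, 0.101])]
rack [(0.7, [0.421, 0.304, 0.011])]
desk_easel [(0.83, [0.644, -0.049, 0.037])]
hood [(0.98, [0.641, -0.052, 0.036])]
catch_tip [(0.46, [0.614, -0.088, 0.106])]
catch [(0.61, [0.612, -0.089, 0.105])]
groove [(0.74, [0.64, -0.053, 0.036])]
jar [(0.56, [0.476, 0.077, 0.058])]
cup [(0.59, [0.699, -0.236, 0.039])]
top {'camera_matrix': array([[558.77648629,   0.        , 325.15374039],
       [  0.        , 558.77648629, 235.62289597],
       [  0.        ,   0.        ,   1.        ]]), 'R': array([[-0.02449397, -0.99961912, -0.01271441],
       [-0.99074636,  0.025971  , -0.13321849],
       [ 0.13349796,  0.00933371, -0.99100513]]), 't': array([0.06782152, 0.59003638, 1.22477375])}
blue_panel [(0.75, [0.439, 0.219, 0.125]), (0.62, [0.477, 0.057, 0.056])]
green_panel [(0.47, [0.43, 0.311, 0.127]), (0.3, [0.441, 0.22, 0.125])]
blue_panel_top [(0.72, [0.437, 0.219, 0.13])]
rack [(0.64, [0.434, 0.271, 0.008])]
desk_easel [(0.88, [0.638, -0.058, 0.012])]
hood [(0.81, [0.643, -0.058, 0.017])]
catch_tip []
catch [(0.47, [0.48, 0.054, 0.06]), (0.44, [0.441, 0.216, 0.127])]
groove [(0.69, [0.641, -0.057, 0.015])]
jar [(0.87, [0.48, 0.054, 0.057])]
cup [(0.66, [0.697, -0.238, 0.041])]
1.2
```

View pics/scene0.png

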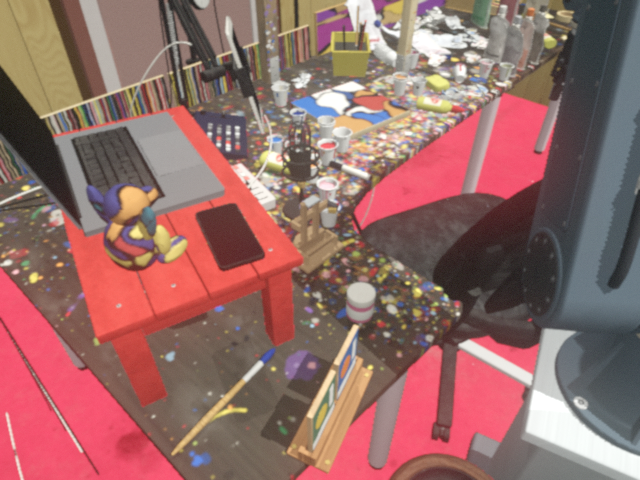

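View pics/top0.png

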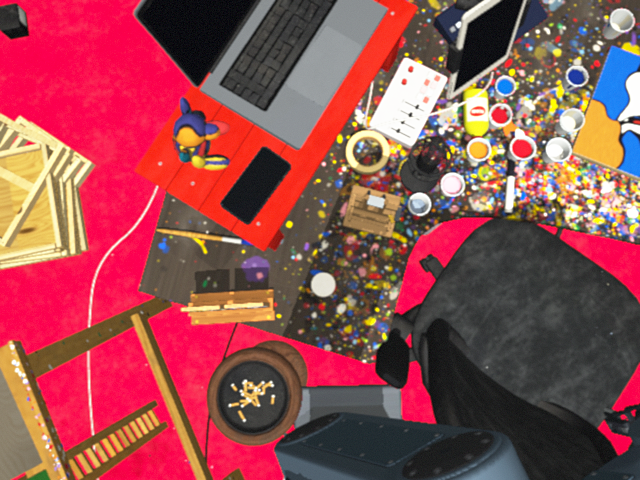

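Scene: panels in the rack near (335,400), easel at (315,235) with the jar at (360,300). Top: rack (230,307), easel (372,208), jar (323,285), cup at (453,183). Next I fit poses from the depth and view enlarged crops.

```bash
cat > h.py <<'E'
from bench import manip
import numpy as np, cv2
def cloud(c):
    k=manip.get_calibration(c); p,d=manip.grab_frame(c)
    K=k["camera_matrix"]; v,u=np.mgrid[:480,:640]
    X=np.stack([(u-K[0,2])/K[0,0]*d,(v-K[1,2])/K[1,1]*d,d],-1)
    W=(X-k["t"])@k["R"]; W[d<=0]=np.nan
    return p,W
def pix(c,X):
    k=manip.get_calibration(c); q=k["camera_matrix"]@(k["R"]@np.array(X)+k["t"]); return q[:2]/q[2]
E
python3 - <<'E'
from h import *
np.set_printoptions(precision=4,suppress=True)
ps,S=cloud("scene"); pt,T=cloud("top")
def sel(W,lo,hi): 
    m=np.all((W>lo)&(W<hi),-1); return m
for nm,W in (("scene",S),("top",T)):
    m=sel(W,[.38,.15,.118],[.5,.4,.145]); P=W[m]
    r=cv2.minAreaRect(P[:,:2].astype(np.float32)*1000); print(nm,"panel tops",m.sum(),r,np.median(P[:,2]))
    m=sel(W,[.36,.12,.02],[.52,.42,.04]); P=W[m]; print("rack rim",m.sum(),cv2.minAreaRect(P[:,:2].astype(np.float32)*1000))
    for lo,hi in ((.004,.02),(.03,.04),(.088,.115),(.13,.15)):
        m=sel(W,[.56,-.14,lo],[.74,.03,hi]); P=W[m]
        if len(P)>4: print("easel",lo,len(P),cv2.minAreaRect(P[:,:2].astype(np.float32)*1000),np.median(P,0))
m=sel(T,[.38,.15,.118],[.5,.4,.145]); 
for (u,v) in zip(*np.nonzero(m)[::-1]): pass
vv,uu=np.nonzero(m); print([(int(a),int(b),pt[b,a].tolist()) for a,b in list(zip(uu,vv))[::12]])
a=cv2.resize(ps[180:280,260:380],None,fx=4,fy=4,interpolation=2); b=cv2.resize(ps[310:470,280:400],None,fx=2.5,fy=2.5,interpolation=2)
c=np.zeros((400,800,3),np.uint8); c[:400,:480]=a; c[:400,480:780]=b; cv2.imwrite("pics/crop1.png",c[:,:,::-1])
a=pt[170:250,300:480]; b=pt[270:340,170:350]
cv2.imwrite("pics/crop2.png",cv2.resize(np.vstack([a,b]),None,fx=4,fy=4,interpolation=2)[:,:,::-1])
E
```

```text
scene panel tops 705 ((436.1103515625, 271.80487060546875), (9.158204078674316, 171.6209716796875), 2.4388203620910645) 0.127294882707142
rack rim 1164 ((436.4669494628906, 271.6636962890625), (29.946260452270508, 190.7678985595703), 1.8926334381103516)
easel 0.004 774 ((672.202880859375, -60.272308349609375), (115.78810119628906, 173.14784240722656), 73.54303741455078) [ 0.6228 -0.0533  0.0117]
easel 0.03 384 ((645.6566772460938, -70.41737365722656), (133.44532775878906, 76.40930938720703), 74.21356964111328) [ 0.6397 -0.0484  0.0352]
easel 0.088 518 ((641.4098510742188, -60.51884460449219), (119.43901062011719, 40.450374603271484), 66.23261260986328) [ 0.6453 -0.0645  0.1068]
easel 0.13 203 ((680.1732788085938, -93.9592056274414), (42.75482940673828, 139.46058654785156), 35.66655731201172) [ 0.6508 -0.0521  0.1402]
top panel tops 326 ((437.18792724609375, 269.5740051269531), (8.754242897033691, 170.78927612304688), 2.418193817138672) 0.12781062336905002
rack rim 719 ((438.0544128417969, 269.05609130859375), (30.02275276184082, 190.6123809814453), 2.0467722415924072)
easel 0.004 141
[... 667 characters left out ...]
40]), (247, 304, [255, 242, 161]), (259, 304, [255, 249, 171]), (225, 305, [255, 248, 161]), (237, 305, [255, 241, 160]), (249, 305, [255, 247, 174]), (261, 305, [255, 251, 170]), (208, 306, [255, 237, 151]), (225, 306, [255, 255, 177]), (238, 306, [255, 237, 167]), (250, 306, [255, 245, 183]), (182, 307, [232, 136, 91]), (194, 307, [255, 236, 152]), (206, 307, [255, 243, 166]), (218, 307, [255, 247, 162]), (234, 307, [255, 237, 175]), (182, 308, [254, 244, 149]), (194, 308, [255, 241, 162]), (206, 308, [255, 244, 168]), (218, 308, [255, 243, 159]), (187, 309, [255, 238, 158]), (199, 309, [255, 249, 169]), (211, 309, [244, 226, 162]), (187, 310, [255, 241, 158]), (199, 310, [234, 201, 115])]
```

View pics/crop1.png

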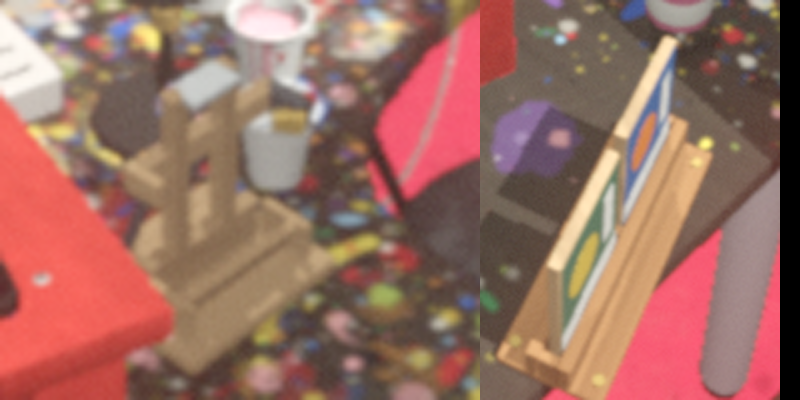

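View pics/crop2.png

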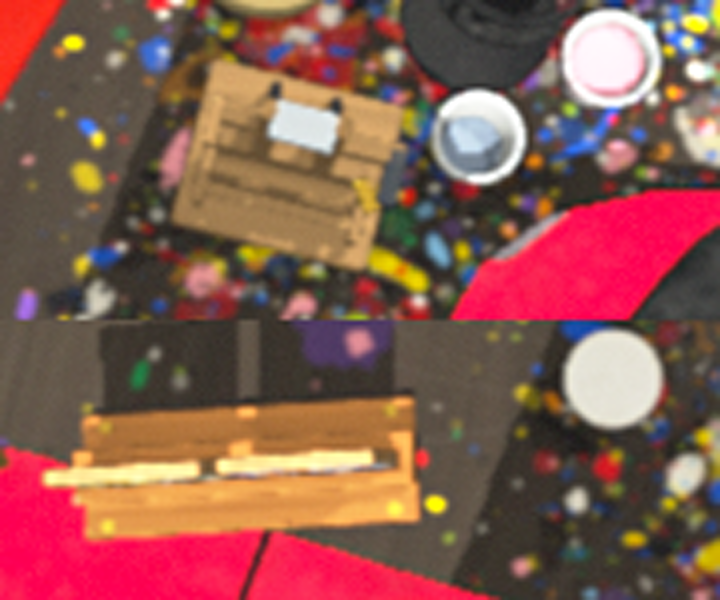

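Crops: blue panel (orange disc) is in the right-hand (-y) bay; its painted face looks to the robot. The easel is yawed by about -13°, with an ordinary cup close to its right and the pink cup beyond. Now the wrist camera geometry and obstacle heights.

```bash
python3 - <<'E'
from h import *
from scipy.spatial.transform import Rotation as Ro
np.set_printoptions(precision=3,suppress=True)
k=manip.get_calibration("wrist"); R=manip.current_tcp_rot(); p=manip.current_ee_pos()
cw=-k["R"].T@k["t"]; print("cam in tool",R.T@(cw-p)); print("cam axes in tool\n",R.T@k["R"].T); print("R tcp\n",R)
_,T=cloud("top")
for x in np.arange(.4,.8,.05): print(round(x,2),[round(float(np.nanmax(T[...,2][(abs(T[...,0]-x)<.02)&(abs(T[...,1]-y)<.025)],initial=-1)),3) for y in np.arange(-.3,.4,.05)])
for yaw in (-13.4,):
  for tilt in (0,25,30,60,70,80,90):
    for flip in (0,180):
      Z=Ro.from_euler('z',yaw,degrees=True).as_matrix()
      t=np.radians(tilt); z=np.array([np.sin(t),0,-np.cos(t)]); y=np.array([np.cos(t),0,np.sin(t)])
      M=np.column_stack([np.cross(y,z),y,z]); M=Z@M@Ro.from_euler('z',flip,degrees=True).as_matrix()
      M2=M@Ro.from_euler('z',90,degrees=True).as_matrix()
      for n,q in (("same",M),("roll",M2)):
        print(tilt,flip,n,manip.inverse_kinematics(np.array([.6,-.05,.10]),q),manip.inverse_kinematics(np.array([.45,-.05,.15]),q) is not None)
E
```

```text
cam in tool [ 0.083  0.    -0.182]
cam axes in tool
 [[-0.    -0.947 -0.322]
 [ 1.     0.    -0.   ]
 [ 0.    -0.322  0.947]]
R tcp
 [[ 0.893  0.451  0.   ]
 [ 0.451 -0.893  0.   ]
 [ 0.    -0.    -1.   ]]
0.4 [-0.183, -0.039, -0.014, -0.147, 0.005, 0.007, 0.01, 0.007, 0.007, 0.011, 0.016, 0.015, 0.014, 0.015]
0.45 [-0.183, -0.185, -0.195, -1.0, 0.006, 0.007, 0.009, 0.066, 0.064, 0.031, 0.133, 0.132, 0.132, 0.132]
0.5 [-0.183, -0.193, -0.71, 0.006, 0.007, 0.006, 0.007, 0.067, 0.067, 0.01, 0.008, 0.007, 0.007, 0.008]
0.55 [-0.189, -0.199, -0.713, 0.007, 0.009, 0.008, 0.007, 0.007, 0.007, 0.225, 0.225, 0.008, 0.008, 0.008]
0.6 [-0.2, -0.681, 0.006, 0.009, 0.114, 0.038, 0.017, 0.009, 0.226, 0.226, 0.235, 0.232, 0.224, 0.02]
0.65 [0.008, 0.008, 0.057, 0.055, 0.146, 0.147, 0.117, 0.008, 0.228, 0.234, 0.235, 0.234, 0.228, 0.226]
0.7 [0.009, 0.06, 0.236, 0.238, 0.037, 0.064, 0.017, 0.225, 0.234, 0.235, 0.235, 0.291, 0.35, 0.225]
0.75 [0.063, 0.007, 0.242, 0.243, 0.029, 0.03, 0.223, 0.226, 0.241, 0.239, 0.231, 0.353, 0.359, 0.297]
0 0 same [-0.16   0.547  1.593 -0.     1.001  0.073] True
0 0
[... 696 characters left out ...]
.311  0.735 -0.06 ] True
60 180 roll [-0.103  0.522  2.303  3.311  0.735  1.51 ] True
70 0 same None False
70 0 roll [-0.094  0.661  2.343  3.29   1.086 -1.592] False
70 180 same [-0.094  0.661  2.343  3.29   1.086 -0.022] False
70 180 roll [-0.094  0.661  2.343  3.29   1.086  1.549] False
80 0 same None False
80 0 roll [-0.088  0.825  2.344  3.287  1.423 -1.567] False
80 180 same [-0.088  0.825  2.344  3.287  1.423  0.004] False
80 180 roll [-0.088  0.825  2.344  3.287  1.423  1.575] False
90 0 same None False
90 0 roll [-0.086  0.988  2.304  3.291  1.72  -1.548] False
90 180 same [-0.086  0.988  2.304  3.291  1.72   0.022] False
90 180 roll [-0.086  0.988  2.304  3.291  1.72   1.593] False
```

```bash
cat >> h.py <<'E'
def rot(yaw,tilt):
    """tool y along local +x (tilted up), tool z down and forward by tilt; degrees"""
    t=np.radians(tilt); a=np.radians(yaw); c,s=np.cos(a),np.sin(a)
    z=np.array([np.sin(t),0,-np.cos(t)]); y=np.array([np.cos(t),0,np.sin(t)])
    return np.array([[c,-s,0],[s,c,0],[0,0,1]])@np.column_stack([np.cross(y,z),y,z])
E
python3 - <<'E'
from h import *
manip.move_ptp(np.array([.57,.01,.32]),rot(-13.4,0))
print(manip.current_time())
p,W=cloud("wrist"); np.savez("w.npz",p=p,W=W); cv2.imwrite("pics/w1.png",p[:,:,::-1])
for n in ("hood","catch_tip","desk_easel","groove"): print(n,[(round(r["confidence"],2),np.round(r["at"],3)) for r in manip.look_for("wrist",n)[:2]])
E
```

```text
3.5333
hood []
catch_tip [(0.67, array([ 0.613, -0.092,  0.108])), (0.57, array([ 0.708, -0.219,  0.018]))]
desk_easel [(0.91, array([ 0.642, -0.05 ,  0.032]))]
groove [(0.61, array([ 0.639, -0.044,  0.031]))]
```

View pics/w1.png

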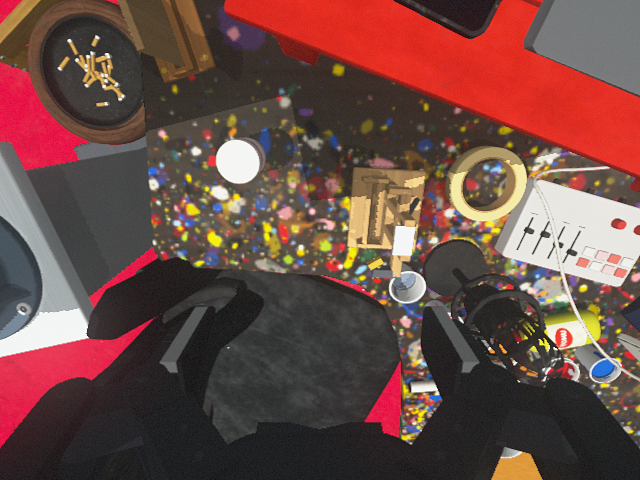

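Wrist view: easel at (388,208), white hood at (403,240), jar at (240,160). Now fit its pose from the three clouds.

```bash
python3 - <<'E'
from h import *
np.set_printoptions(precision=1,suppress=True)
clouds={"scene":cloud("scene")[1],"top":cloud("top")[1],"wrist":np.load("w.npz")["W"]}
yaw=np.radians(-13.4); A=np.array([[np.cos(yaw),-np.sin(yaw)],[np.sin(yaw),np.cos(yaw)]])
c0=np.array([.65,-.055])
img=np.zeros((480,3*260,3),np.uint8)
for i,(n,W) in enumerate(clouds.items()):
    P=W.reshape(-1,3); P=P[~np.isnan(P[:,0])]
    L=np.c_[(P[:,:2]-c0)@A,P[:,2]]*1000
    L=L[(abs(L[:,0])<75)&(abs(L[:,1])<75)&(L[:,2]>-5)]
    print(n,"desk z",np.median(L[L[:,2]<8][:,2]))
    for nm,lo,hi,box in (("hood",137,146,(-40,30,-35,35)),("lip",33,39,(-60,0,-60,60)),("base",9.5,16,(-70,70,-70,70)),("bar",106,113,(-40,30,-60,60))):
        Q=L[(L[:,2]>lo)&(L[:,2]<hi)&(L[:,0]>box[0])&(L[:,0]<box[1])&(L[:,1]>box[2])&(L[:,1]<box[3])]
        if len(Q)<10: continue
        print(n,nm,len(Q),"x",np.percentile(Q[:,0],[2,50,98]),"y",np.percentile(Q[:,1],[2,50,98]),"z",np.median(Q[:,2]),"slope dx/dy deg",np.degrees(np.arctan(np.polyfit(Q[:,1],Q[:,0],1)[0])))
    o=np.argsort(L[:,2])
    for x,y,z in L[o]:
        u=int(130-y*1.7)+260*i; v=int(240-x*3/1.76)
        col=cv2.applyColorMap(np.uint8([[np.clip(z*1.7,0,255)]]),cv2.COLORMAP_JET)[0,0].tolist()
        cv2.circle(img,(u,v),1,col,-1)
cv2.imwrite("pics/plan.png",img[80:400])
E
```

```text
scene desk z -0.06573669475218752
scene hood 153 x [-13.4  -2.2   8.5] y [-21.    2.9  23.5] z 140.08873089818786 slope dx/dy deg 2.297275643001663
scene lip 212 x [-36.7 -24.5  -0.8] y [-45.4   1.6  50.1] z 35.344919313488056 slope dx/dy deg -0.7369729431848497
scene base 562 x [-49.3 -31.1  45.7] y [-49.8  -2.   57.6] z 11.838683791450208 slope dx/dy deg -11.265290257499435
scene bar 271 x [-29.7  -3.    8.2] y [-57.1 -11.   51.2] z 109.08476961001962 slope dx/dy deg 7.738258390089906
top desk z 0.20506253300664495
top base 134 x [-49.  -39.7 -29.2] y [-45.8 -23.7   0.6] z 12.320459418192591 slope dx/dy deg 0.7070955946442804
wrist desk z -0.2741456463684559
wrist hood 728 x [-12.1  -1.1   8.2] y [-22.    1.   22.2] z 140.5067060703287 slope dx/dy deg 2.6124085697634927
wrist lip 646 x [-35.2 -24.9  -0.5] y [-47.1   0.7  48.8] z 35.26787345558719 slope dx/dy deg 0.09961970204400022
wrist base 2621 x [-47.7 -10.2  50.2] y [-53.4  19.5  56. ] z 11.609681545847224 slope dx/dy deg 13.974571213270215
wrist bar 825 x [-29.2  -2.4   9.2] y [-57.9 -36.6  49.6] z 109.39555353212646 slope dx/dy deg 7.646594368470878
```

View pics/plan.png

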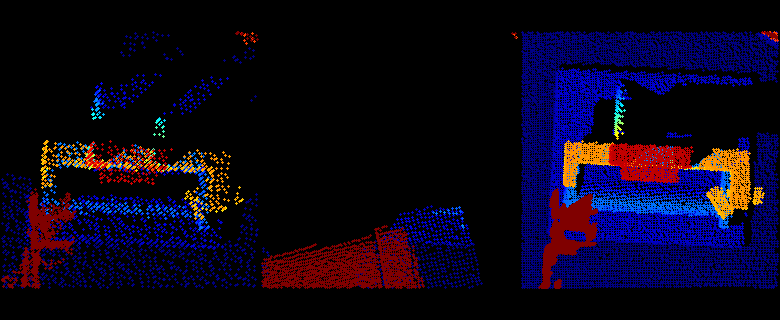

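```bash
python3 - <<'E'
from h import *
np.set_printoptions(precision=1,suppress=True)
c0=np.array([.65,-.055]); W=np.load("w.npz")["W"].reshape(-1,3); W=W[~np.isnan(W[:,0])]
def loc(yaw):
    a=np.radians(yaw); A=np.array([[np.cos(a),-np.sin(a)],[np.sin(a),np.cos(a)]])
    return np.c_[(W[:,:2]-c0)@A,W[:,2]]*1000
def edge(Q,along,val,rng,f,step=3):
    r=[]
    for s in np.arange(*rng,step):
        q=Q[(Q[:,along]>=s)&(Q[:,along]<s+step)][:,val]
        if len(q)>1: r.append((s+step/2,f(q)))
    r=np.array(r); 
    for _ in range(3):
        k=np.polyfit(r[:,0],r[:,1],1); e=r[:,1]-np.polyval(k,r[:,0]); r=r[abs(e)<max(1.,2*np.std(e))]
    return np.degrees(np.arctan(k[0])),np.median(r[:,1]),len(r)
for yaw in (-13.4,-15.8):
    L=loc(yaw); L=L[(abs(L[:,0])<75)&(abs(L[:,1])<75)]
    B=lambda lo,hi,x0,x1,y0,y1: L[(L[:,2]>lo)&(L[:,2]<hi)&(L[:,0]>x0)&(L[:,0]<x1)&(L[:,1]>y0)&(L[:,1]<y1)]
    print(yaw)
    print("base front (-45)",edge(B(6,16,-60,-25,-70,70),1,0,(-50,50),np.min))
    print("base left (+58)",edge(B(6,16,-40,60,40,70),0,1,(-40,50),np.max))
    print("base right (-58)",edge(B(6,16,-40,60,-70,-35),0,1,(-38,-20),np.min))
    print("lip front(~-28.7)",edge(B(32,39,-45,-10,-40,40),1,0,(-38,38),np.min))
    print("hood front(-8.5)",edge(B(134,146,-30,20,-25,25),1,0,(-15,18),np.min))
    print("hood sides +-17",edge(B(134,146,-14,-4,-30,30),0,1,(-12,-3),np.max),edge(B(134,146,-14,-4,-30,30),0,1,(-12,-3),np.min))
    print("bar back",edge(B(106,113,-10,30,-60,60),1,0,(-30,45),np.max), "bar z",np.median(B(106,113,-5,30,-60,60)[:,2]))
    print("block y (+43.5 inner)",edge(B(100,115,-22,-5,30,65),0,1,(-18,-6),np.min))
E
```

```text
-13.4
base front (-45) (np.float64(2.9036293894331573), np.float64(-47.87318603616231), 34)
base left (+58) (np.float64(-2.8014164814197806), np.float64(56.95381350002128), 30)
base right (-58) (np.float64(-17.65945440585424), np.float64(-56.130594830393356), 3)
lip front(~-28.7) (np.float64(3.0864281835032354), np.float64(-30.600900661420276), 26)
hood front(-8.5) (np.float64(2.8852091806151163), np.float64(-12.107984293223666), 11)
hood sides +-17 (np.float64(2.3597795027351753), np.float64(16.61612006922782), 3) (np.float64(-44.79144722658427), np.float64(-16.534834572656717), 3)
bar back (np.float64(12.806584768184402), np.float64(9.315396024199824), 13) bar z 109.56368535556993
block y (+43.5 inner) (np.float64(-12.75631345212821), np.float64(44.242518356936685), 3)
-15.8
base front (-45) (np.float64(0.4578926972292831), np.float64(-48.166630517748104), 34)
base left (+58) (np.float64(-0.4408533635005249), np.float64(57.04712453378723), 30)
base right (-58) (np.float64(36.53334158606874), np.float64(-49.925270341937214), 4)
lip front(~-28.7) (np.float64(0.5728581138812838), np.float64(-30.57409278933915), 26)
hood front(-8.5) (np.float64(0.6805520252864536), np.float64(-12.114797914737593), 11)
hood sides +-17 (np.float64(3.4426866958693947), np.float64(16.29532184912069), 3) (np.float64(4.60900573319347), np.float64(-16.627496821481976), 3)
bar back (np.float64(11.187797975120576), np.float64(7.917409158046052), 14) bar z 109.55661105822608
block y (+43.5 inner) (np.float64(-7.4568393142807645), np.float64(43.34060095865631), 4)
```

```bash
python3 - <<'E'
from h import *
np.set_printoptions(precision=4,suppress=True)
manip.move_ptp(np.array([.42,.28,.32]),rot(2.4,0))
print(manip.current_time())
p,W=cloud("wrist"); np.savez("w2.npz",p=p,W=W); cv2.imwrite("pics/w2.png",p[:,:,::-1])
m=np.all((W>[.40,.14,.122])&(W<[.48,.36,.140]),-1); P=W[m]
a=np.radians(2.4); A=np.array([[np.cos(a),-np.sin(a)],[np.sin(a),np.cos(a)]])
L=(P[:,:2]-[.4386,.2247])@A*1000
h=np.histogram(L[:,1],np.arange(-60,150,4)); print(h[0]); print(np.median(P[:,2]))
for g in (L[L[:,1]<46],L[L[:,1]>46]): print(len(g),cv2.minAreaRect(g.astype(np.float32)),np.percentile(g,[1,50,99],axis=0))
print([(round(r["confidence"],2),np.round(r["at"],3)) for r in manip.look_for("wrist","blue_panel")[:3]])
E
```

```text
5.0667
[ 0  0  0  0  0 14 27 24 26 26 26 25 24 20 24 24 23 26 25 28 25 31 25 32
 27 17  0  0 30 29 27 32 32 29 29 31 30 32 35 36 36 36 35 32 32 32 39 30
  0  0  0  0]
0.12762529803396824
519 ((0.024094343185424805, 1.313720703125), (79.92131805419922, 8.409760475158691), 89.54935455322266) [[ -4.2759 -37.789 ]
 [ -0.0412   3.9995]
 [  4.1915  41.1133]]
644 ((0.0048160552978515625, 91.95866394042969), (8.297688484191895, 79.6209716796875), 0.36729782819747925) [[ -4.1771  53.0913]
 [ -0.1726  94.3929]
 [  4.0195 131.3202]]
[(0.67, array([0.438, 0.232, 0.128]))]
```

```bash
cat >> h.py <<'E'
EY=-16.3; _a=np.radians(EY); EA=np.array([[np.cos(_a),-np.sin(_a),0],[np.sin(_a),np.cos(_a),0],[0,0,1]])
E0=np.array([.65,-.055,0])+EA@np.array([-.0035,-.0002,0])
def e2w(p): return E0+EA@(np.array(p)/1000)
def w2e(X): return (np.asarray(X)-E0)@EA*1000
def dvec(t): t=np.radians(t); return np.array([np.sin(t),0,-np.cos(t)])
def tcp_for(O,t): return e2w(np.array(O)-86*dvec(t))   # panel lower-edge centre O (easel mm), lean t
E
python3 - <<'E'
from h import *
np.set_printoptions(precision=4,suppress=True)
R=rot(1.95,0); g=np.array([.4386,.226,.094])
manip.set_gripper(.45,40)
manip.move_ptp(g+[0,0,.08],R); manip.move_l(g,max_speed=.12)
manip.set_gripper(0,40)
print("grip",manip.current_grip_width(),manip.current_grip_force(),manip.current_force(),manip.current_time())
manip.move_l(g+[0,0,.04],max_speed=.1); manip.move_l(g+[0,0,.14])
print("grip",manip.current_grip_width(),manip.current_force(),manip.current_ee_pos())
manip.move_l([.43,.08,.235],rot(-8,0),max_speed=.2)
p=tcp_for([-5.3,0,13.7],25)-EA@dvec(25)*.075
print(p); manip.move_ptp(p,rot(EY,25)); print(manip.current_ee_pos(),manip.current_time(),manip.current_force())
pw,W=cloud("wrist"); np.savez("w3.npz",p=pw,W=W); cv2.imwrite("pics/w3.png",pw[:,:,::-1])
E
```

```text
grip 0.002651283307000565 0.0 [ 0.0326 -0.6106 -0.6641] 7.6333
grip -0.0007946380939608637 [-0.0387 -0.2401 -0.7552] [0.4381 0.2258 0.2329]
[ 0.5762 -0.0336  0.1596]
[ 0.5761 -0.0327  0.1598] 10.6417 [-0.1231 -1.0775  0.0972]
```

View pics/w3.png

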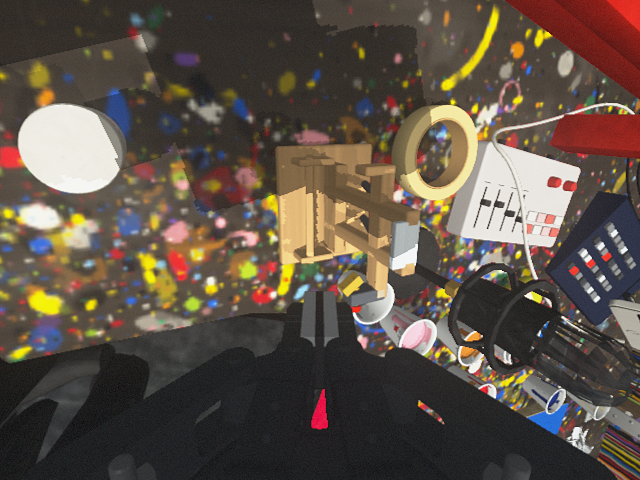

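The gripper is empty (width 0, easel unobstructed at (330,215)). Check what happened at the rack.

```bash
python3 - <<'E'
from h import *
np.set_printoptions(precision=3,suppress=True)
ps,S=cloud("scene"); 
cv2.imwrite("pics/s2.png",np.hstack([cv2.resize(ps[300:480,240:420],None,fx=3,fy=3,interpolation=2)])[:,:,::-1])
for c in ("scene","top"):
    W=S if c=="scene" else cloud("top")[1]
    P=W[np.all((W>[.38,.15,.05])&(W<[.5,.4,.16]),-1)]
    for lo in (.05,.08,.118,.135):
        q=P[(P[:,2]>lo)&(P[:,2]<lo+.02)]
        if len(q)>5: print(c,lo,len(q),cv2.minAreaRect(q[:,:2].astype(np.float32)*1000),np.median(q[:,2]))
E
```

```text
scene 0.05 279 ((433.4933166503906, 272.733642578125), (8.124393463134766, 170.53440856933594), 0.6477674841880798) 0.05954281353577076
scene 0.08 328 ((432.78387451171875, 272.42791748046875), (7.812606334686279, 170.7476043701172), 0.21151646971702576) 0.09036104211123214
scene 0.118 709 ((436.37896728515625, 272.656982421875), (9.45137882232666, 170.64126586914062), 2.4361815452575684) 0.12717255148944592
top 0.05 9 ((433.23406982421875, 267.4521484375), (6.479456424713135, 166.76406860351562), 4.618184566497803) 0.05559603518625811
top 0.08 27 ((436.8777160644531, 268.77532958984375), (8.316089630126953, 169.35699462890625), 2.428438663482666) 0.09069909904182297
top 0.118 326 ((437.2085876464844, 269.93597412109375), (8.74027156829834, 171.52664184570312), 2.419613838195801) 0.12735337559352272
```

View pics/s2.png

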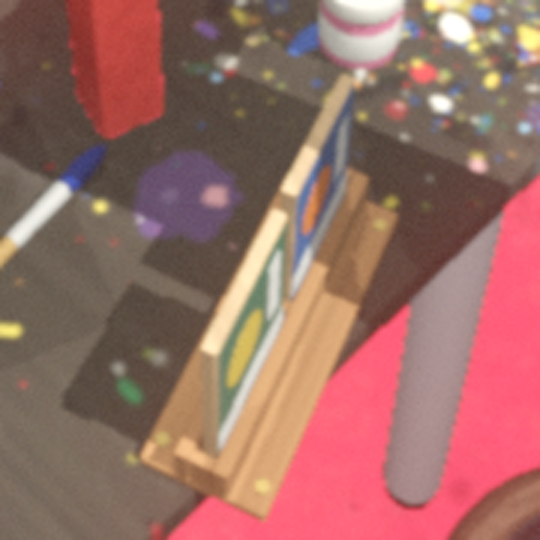

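Panel untouched in the rack; retry with checks at each step.

```bash
python3 - <<'E'
from h import *
np.set_printoptions(precision=4,suppress=True)
R=rot(1.95,0); g=np.array([.4386,.226,.094])
def st(n): print(n,manip.current_ee_pos(),round(manip.current_grip_width(),4),round(manip.current_grip_force(),2),manip.current_force(),manip.current_time())
manip.move_l([.43,.08,.235],rot(-8,0),max_speed=.25)
manip.set_gripper(.6,60); st("open")
manip.move_ptp(g+[0,0,.08],R); st("above")
manip.move_l(g,max_speed=.12); st("down")
p,W=cloud("wrist"); cv2.imwrite("pics/w4.png",p[:,:,::-1])
E
```

```text
open [0.43   0.0799 0.235 ] 0.5977 0.0 [-0.0307  0.4714 -0.2657] 12.2833
above [0.4386 0.226  0.174 ] 0.6004 0.0 [-0.3396 -0.4805  1.1094] 12.9583
down [0.4391 0.2259 0.0947] 0.5998 0.0 [-0.8243  0.3101  1.0223] 13.775
```

View pics/w4.png

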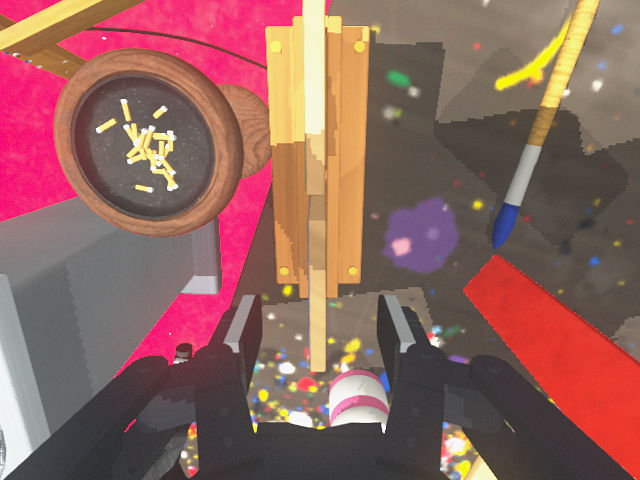

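The fingers stand on both sides of the panel (its top edge runs from (317,195) to (317,370)). Close now.

```bash
python3 - <<'E'
from h import *
np.set_printoptions(precision=4,suppress=True)
def st(n): print(n,manip.current_ee_pos(),round(manip.current_grip_width(),4),round(manip.current_grip_force(),2),manip.current_force(),manip.current_time())
manip.set_gripper(.05,40); st("shut")
p,W=cloud("wrist"); cv2.imwrite("pics/w5.png",p[:,:,::-1])
E
```

```text
shut [0.4386 0.226  0.094 ] 0.0462 0.0 [-0.0846 -0.6098 -0.223 ] 14.3333
```

View pics/w5.png

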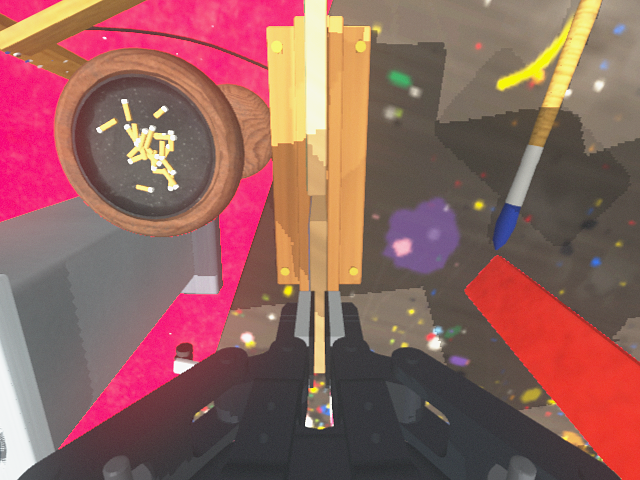

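Pads stand either side of the panel with a gap left. Close in small steps and read numbers (no more pictures).

```bash
python3 - <<'E'
from h import *
np.set_printoptions(precision=4,suppress=True)
def st(n): print(n,manip.current_ee_pos()[2],round(manip.current_grip_width(),4),round(manip.current_grip_force(),2),manip.current_force(),manip.current_time())
def row(n):
    p,W=cloud("wrist")
    for v in (300,320,340):
        print(n,v,[(u,int(p[v,u].mean()),round(float(W[v,u,0]),3),round(float(W[v,u,2]),3)) for u in range(302,340,4)])
row("a")
manip.set_gripper(.02,40); st(".02"); manip.set_gripper(0,60); st("0"); manip.dwell(.2); st("0b"); row("b")
for n in ("blue_panel",): print([(round(r["confidence"],2),np.round(r["at"],3)) for r in manip.look_for("wrist",n)[:3]])
E
```

```text
a 300 [(302, 152, 0.432, 0.145), (306, 153, 0.433, 0.146), (310, 129, 0.435, 0.147), (314, 99, 0.436, 0.145), (318, 167, 0.438, 0.128), (322, 164, 0.44, 0.128), (326, 58, 0.441, 0.145), (330, 154, 0.443, 0.145), (334, 151, 0.445, 0.146), (338, 150, 0.446, 0.146)]
a 320 [(302, 153, 0.432, 0.16), (306, 151, 0.434, 0.161), (310, 57, 0.435, 0.161), (314, 120, 0.437, 0.155), (318, 204, 0.439, 0.127), (322, 203, 0.441, 0.128), (326, 55, 0.441, 0.161), (330, 156, 0.443, 0.16), (334, 150, 0.444, 0.161), (338, 150, 0.446, 0.16)]
a 340 [(302, 70, 0.433, 0.175), (306, 186, 0.434, 0.171), (310, 62, 0.436, 0.17), (314, 120, 0.437, 0.158), (318, 204, 0.439, 0.127), (322, 204, 0.441, 0.128), (326, 64, 0.441, 0.171), (330, 139, 0.442, 0.171), (334, 173, 0.444, 0.171), (338, 60, 0.445, 0.175)]
.02 0.09400298565882739 0.0236 0.0 [-0.2657 -0.5013 -0.8856] 14.65
0 0.09396966943020568 0.0002 0.0 [ 0.0587 -0.237   0.4572] 14.8667
0b 0.09398758516259298 0.0017 0.0 [-0.2793  0.4413 -0.1273] 15.0667
b 300 [(302, 94, 0.426, 0.0), (306, 154, 0.433, 0.146), (310, 150, 0.435, 0.145), (314, 156, 0.436, 0.145), (318, 57, 0.438, 0.146), (322, 57, 0.44, 0.146), (326, 152, 0.441, 0.145), (330, 150, 0.443, 0.146), (334, 153, 0.445, 0.146), (338, 122, 0.458, 0.0)]
b 320 [(302, 142, 0.432, 0.16), (306, 152, 0.434, 0.161), (310, 150, 0.435, 0.16), (314, 146, 0.437, 0.161), (318, 58, 0.438, 0.161), (322, 55, 0.44, 0.162), (326, 149, 0.441, 0.161), (330, 151, 0.443, 0.161), (334, 151, 0.444, 0.16), (338, 60, 0.446, 0.154)]
b 340 [(302, 60, 0.433, 0.175), (306, 62, 0.434, 0.174), (310, 177, 0.436, 0.17), (314, 161, 0.437, 0.171), (318, 67, 0.438, 0.17), (322, 65, 0.44, 0.171), (326, 186, 0.441, 0.17), (330, 88, 0.442, 0.175), (334, 62, 0.443, 0.175), (338, 62, 0.445, 0.176)]
[(0.58, array([0.44 , 0.256, 0.135]))]
```

```bash
python3 - <<'E'
from h import *
np.set_printoptions(precision=4,suppress=True)
p,W=cloud("wrist")
for v in range(276,304,3): print(v,p[v,308],W[v,308],p[v,320],W[v,320])
print("TCP",manip.current_ee_pos(),pix("wrist",manip.current_ee_pos()),"pt at z.128",pix("wrist",[.4386,.226,.128]))
print(manip.current_tcp_rot())
W3=np.load("w3.npz"); 
E
```

```text
276 [164 120  96] [0.4316 0.1944 0.032 ] [202 162 112] [0.4389 0.24   0.1291]
279 [163 120 100] [0.4317 0.1919 0.032 ] [197 157 108] [0.439  0.2378 0.1276]
282 [216 153 114] [0.4317 0.1895 0.0322] [199 158 108] [0.439  0.2366 0.1282]
285 [215 150 113] [0.4318 0.1869 0.0319] [199 160 108] [0.4391 0.2349 0.1278]
288 [214 150 112] [0.4319 0.1849 0.033 ] [205 163 111] [0.4391 0.2331 0.1274]
291 [158 144 138] [0.4338 0.2364 0.1371] [109  88  69] [0.439  0.2367 0.1372]
294 [151 154 150] [0.4339 0.2367 0.1404] [68 58 57] [0.439  0.2371 0.1408]
297 [153 154 152] [0.4339 0.2362 0.1421] [66 56 55] [0.4389 0.2372 0.1436]
300 [152 155 154] [0.434  0.2366 0.1453] [65 57 53] [0.439  0.2368 0.1454]
303 [151 153 150] [0.4341 0.2362 0.1472] [67 58 57] [0.4389 0.2371 0.1484]
TCP [0.4386 0.226  0.094 ] [318.5169 272.0661] pt at z.128 [318.3718 302.3297]
[[-0.034   0.9994 -0.    ]
 [ 0.9994  0.034   0.    ]
 [ 0.     -0.     -1.    ]]
```

The visible fingertips sit at z = 0.136 where the reported TCP is 0.094, so they closed just above the panel: the real tip lies 42 mm behind the reported TCP. Correct for it and grasp again.

```bash
sed -i 's/86\*dvec(t)/44*dvec(t)/' h.py; cat >> h.py <<'E'
np.set_printoptions(precision=4,suppress=True)
OFF=.042  # real finger tip is this far behind the reported TCP
def st(n): print(n,manip.current_ee_pos(),round(manip.current_grip_width(),4),round(manip.current_grip_force(),2),manip.current_force(),round(manip.current_time(),2))
E
python3 - <<'E'
from h import *
g=np.array([.4386,.226,.052])
manip.set_gripper(.45,40)
manip.move_l(g,max_speed=.1); st("down")
manip.set_gripper(0,40); st("shut")
if manip.current_grip_width()>.04:
    manip.move_l(g+[0,0,.01],max_speed=.05); st("up1")
    manip.move_l(g+[0,0,.13],max_speed=.15); st("up")
    p,W=cloud("wrist"); np.savez("w6.npz",p=p,W=W)
    # tops visible near fingers, and side of the panel
    for v in range(255,300,5): print(v,p[v,319],W[v,319])
    print([(round(r["confidence"],2),np.round(r["at"],3)) for r in manip.look_for("wrist","blue_panel")[:2]])
E
```

```text
down [0.4387 0.2261 0.0522] 0.4481 0.0 [-0.2352 -0.5724  0.8263] 16.23
shut [0.4388 0.2262 0.0526] 0.0892 40.9 [-1.6413 -0.4847  6.054 ] 16.61
up1 [0.4388 0.2261 0.0624] 0.0881 39.79 [-0.1845  0.4948 -0.8739] 16.96
up [0.4381 0.2258 0.1811] 0.0869 39.79 [0.1977 0.869  0.0605] 17.91
255 [159 125  86] [0.4372 0.2653 0.2546]
260 [247 241 179] [0.4372 0.264  0.2557]
265 [247 240 175] [0.4373 0.2627 0.2567]
270 [247 237 172] [0.4374 0.2608 0.2565]
275 [247 233 167] [0.4374 0.2585 0.2554]
280 [246 227 157] [0.4375 0.2573 0.2566]
285 [245 221 150] [0.4375 0.2552 0.2561]
290 [245 223 152] [0.4376 0.2534 0.2561]
295 [246 227 160] [0.4377 0.2515 0.2561]
[(0.89, array([0.44 , 0.245, 0.26 ]))]
```

Held (width 0.087, 40 N), panel top at 0.256 as expected. Carry to hover over the easel and check fit from there.

```bash
sed -i 's/44\*dvec(t)/45*dvec(t)/' h.py; python3 - <<'E'
from h import *
manip.move_l([.43,.08,.19],rot(-8,0),max_speed=.2)
p=tcp_for([-5.3,0,13.7],25)-EA@dvec(25)*.060
manip.move_ptp(p,rot(EY,25)); st("hover"); print(p)
pw,W=cloud("wrist"); np.savez("w7.npz",p=pw,W=W); cv2.imwrite("pics/w7.png",pw[:,:,::-1])
L=w2e(W); 
def sel(lo,hi): return L[np.all((L>lo)&(L<hi),-1)]
def edge(Q,along,val,rng,f,step=3):
    r=np.array([(s,f(Q[(Q[:,along]>=s)&(Q[:,along]<s+step)][:,val])) for s in np.arange(*rng,step) if ((Q[:,along]>=s)&(Q[:,along]<s+step)).sum()>1])
    if len(r)<3: return None
    k=np.polyfit(r[:,0],r[:,1],1); return np.degrees(np.arctan(k[0])),np.median(r[:,1]),len(r)
print("hood front -8.5",edge(sel([-25,-25,134],[15,25,146]),1,0,(-14,14),np.min))
Q=sel([-25,-30,138],[0,30,146]); print("hood y",np.percentile(Q[:,1],[1,99]) if len(Q) else None)
print("base front -45",edge(sel([-60,-50,8],[-30,50,16]),1,0,(-45,45),np.min))
print("base left 58",edge(sel([-40,40,8],[50,75,16]),0,1,(-38,45),np.max))
print("lip front",edge(sel([-45,-38,32],[-10,38,40]),1,0,(-36,36),np.min))
print("block",edge(sel([-20,30,100],[-4,60,115]),0,1,(-14,-4),np.min))
# panel points: in panel frame (u up, n)
t=np.radians(25); O=np.array([-5.3,0,13.7])-60*dvec(25)
D=L-O; u=D@-dvec(25); n=D@np.array([np.cos(t),0,np.sin(t)])
m=(u>80)&(u<135)&(abs(n)<7)&(abs(D[...,1])<50); print(m.sum(),np.percentile(u[m],[1,50,99]),np.percentile(n[m],[1,50,99]),np.percentile(D[...,1][m],[1,99]))
E
```

```text
hover [ 0.5987 -0.0393  0.109 ] 0.091 39.82 [ 0.5432 -0.4768 -0.5448] 19.72
[ 0.5989 -0.0403  0.1089]
hood front -8.5 (np.float64(-0.20159829447631256), np.float64(-9.420174740890278), 10)
hood y [-18.4717  17.7338]
base front -45 (np.float64(0.03545485831231674), np.float64(-45.200472965240635), 30)
base left 58 (np.float64(-0.11376241094955188), np.float64(57.22359401687465), 28)
lip front (np.float64(-0.1088183452097648), np.float64(-27.73760887624045), 24)
block (np.float64(1.4518741838135656), np.float64(43.16494605742774), 4)
6454 [ 84.8918 120.2011 133.5907] [-6.7409 -0.0213  6.8216] [-29.1972  40.6357]
```

Easel model agrees within about 1 mm in the near view. Insert with force monitoring.

```bash
python3 - <<'E'
from h import *
O=np.array([-5.3,0,13.7]); d=dvec(25)
manip.move_l(tcp_for(O-26*d,25),max_speed=.1); manip.dwell(.1); st("pre")
f0=manip.current_force()
for s in (20,15,10,7,4,2,0,-1.5):
    manip.move_l(tcp_for(O-s*d,25),max_speed=.06)
    f=(manip.current_force()-f0)@EA; e=w2e(manip.current_ee_pos())+45*d
    print(s,"O",e,"F easel",f,round(manip.current_time(),2))
    if np.linalg.norm(f)>5: break
E
```

```text
pre [ 0.6128 -0.0441  0.0787] 0.0909 39.81 [ 0.0481 -0.697  -0.7935] 20.36
20 O [-13.7991  -0.0235  31.6877] F easel [-0.4876  1.266  -0.0154] 20.61
15 O [-11.7177  -0.0558  26.9619] F easel [-0.2567  0.465  -0.3457] 20.86
10 O [-9.604  -0.0344 22.4152] F easel [-0.8717  0.4404 -0.6248] 21.11
7 O [-8.2796 -0.0192 19.8778] F easel [-0.0518  0.9034 -0.9835] 21.36
4 O [-7.0365 -0.024  17.1386] F easel [ 0.642   0.16   -0.4927] 21.61
2 O [-6.1937 -0.0147 15.3625] F easel [-0.3124  1.2793 -0.3937] 21.86
0 O [-5.3109 -0.0344 13.5733] F easel [ 0.355   0.4714 -0.0466] 22.11
-1.5 O [-4.6938  0.0467 13.2678] F easel [-10.5022  -0.0208  14.6478] 22.36
```

```bash
python3 - <<'E'
from h import *
O=np.array([-5.3,0,13.7]); d=dvec(25)
manip.move_l(tcp_for(O+.3*d,25),max_speed=.05); st("backed")
manip.set_gripper(.4); st("open"); manip.dwell(.2)
manip.move_l(tcp_for(O-50*d,25),max_speed=.1); st("out")
manip.move_l(tcp_for(O-75*d,25)+EA@[-.03,0,0.0],max_speed=.2); st("far")
for c in ("wrist","scene"):
    p,W=cloud(c); np.savez(c+"8.npz",p=p,W=W); L=w2e(W)
    b=(p[...,2].astype(int)-p[...,0]>25)
    m=np.all((L>[-100,-50,20])&(L<[-2,50,135]),-1)
    # wood top edge / faces: plane fit of points by height
    for lo in (45,60,75,90,100,105,110,115,120):
        q=L[m&(L[...,2]>lo)&(L[...,2]<lo+5)&(abs(L[...,1])<36)]
        if len(q)>5: print(c,lo,len(q),np.percentile(q[:,0],[5,50,95]),np.percentile(q[:,1],[2,98]))
print([(n,round(r["confidence"],2),w2e(r["at"])) for n in ("blue_panel","blue_panel_top","blue_panel_face") for r in manip.look_for("wrist",n)[:1]])
print([(n,round(r["confidence"],2),w2e(r["at"])) for n in ("blue_panel","blue_panel_top") for r in manip.look_for("scene",n)[:1]])
E
```

```text
backed [ 0.6234 -0.0474  0.0542] 0.0858 39.82 [-0.4277  0.1427 -0.7653] 22.61
open [ 0.6234 -0.0474  0.0542] 0.4017 0.03 [-0.9574 -0.0035  0.0482] 22.98
out [ 0.6029 -0.0415  0.0996] 0.4003 0.0 [ 0.51   -0.1846 -0.3832] 23.83
far [ 0.5641 -0.03    0.1224] 0.4037 0.0 [ 1.1066 -0.1466 -0.4914] 24.22
wrist 45 14 [-20.9701 -19.7578 -18.5778] [-27.2844  27.4974]
wrist 60 16 [-30.1311 -29.3037 -27.4782] [-34.3227  20.4598]
wrist 75 21 [-39.696  -38.6165 -37.1971] [-34.8091  35.4908]
wrist 90 25 [-49.1871 -47.8429 -46.636 ] [-34.9333  34.7898]
wrist 100 41 [-55.0897 -53.3053 -14.2898] [-35.8833  28.2562]
wrist 105 40 [-58.4283 -56.9256 -14.6472] [-35.7948  34.139 ]
wrist 110 588 [-70.0245 -69.0424 -65.1763] [-34.5655  34.7092]
wrist 115 1016 [-68.6371 -65.7766 -63.4143] [-34.3307  34.6199]
scene 60 8 [-40.5692 -39.7707 -38.722 ] [-24.6454  31.8075]
scene 75 7 [-50.4878 -49.4987 -48.1057] [-23.5433  31.4483]
scene 90 14 [-59.5144 -57.6126  -2.6772] [-24.543   32.5407]
scene 100 11 [-65.5937 -63.7491  -8.3386] [-34.3917  29.7621]
scene 105 11 [-68.3637 -66.3443  -8.5582] [-34.7918  30.8009]
scene 110 55 [-70.6453 -68.8087 -65.1596] [-35.0836  34.0634]
scene 115 71 [-70.4319 -66.1878 -63.8544] [-33.2506  33.8543]
[('blue_panel', 0.75, array([-61.3784,   9.3589, 118.5   ])), ('blue_panel_top', 0.88, array([-66.4754,   5.0554, 118.3   ])), ('blue_panel_face', 0.74, array([-64.4823,   9.2848, 113.    ]))]
[('blue_panel', 0.84, array([-56.5284,  18.0703, 102.6   ])), ('blue_panel_top', 0.63, array([-58.2343,  20.6971, 102.6   ]))]
```

Panel rests leaning ~32° on the lip, top at easel (-67, 0, 117). Now shut the fingers and push from the front.

```bash
cat >> h.py <<'E'
def tip(p,t=25): return e2w(np.array(p)+42*dvec(t))
E
python3 - <<'E'
from h import *
Y=-12
manip.set_gripper(0,40)
print("tip now",w2e(manip.current_ee_pos())-42*dvec(25))
manip.move_l(tip([-105,Y,150]),max_speed=.25)
manip.move_l(tip([-105,Y,92]),max_speed=.2)
manip.dwell(.1); f0=manip.current_force(); st("start")
for x in (-90,-75,-65,-55,-45,-38,-34,-30,-26,-23,-20,-18,-16,-14):
    manip.move_l(tip([x,Y,92]),max_speed=.08)
    f=(manip.current_force()-f0)@EA
    print(x,w2e(manip.current_ee_pos())[0]-42*dvec(25)[0],"F",f,round(manip.current_time(),2))
    if f[0]<-10: break
c=manip.look_for
p,W=cloud("scene"); L=w2e(W); np.savez("s9.npz",p=p,W=W)
m=np.all((L>[-60,-45,113])&(L<[10,45,135]),-1)&(abs(L[...,1])>18)
q=L[m]; print("top pts",len(q),np.percentile(q,[5,50,95],axis=0))
print([(n,round(r["confidence"],2),w2e(r["at"])) for n in ("blue_panel","catch_tip") for r in c("scene",n)[:1]])
E
```

```text
tip now [-103.7595    0.0012  160.5356]
start [ 0.5604 -0.0412  0.0554] 0.0017 0.0 [-0.4658 -0.085   0.4018] 25.78
-90 -89.54558405885658 F [ 0.3325  0.2375 -0.4524] 26.12
-75 -75.12663879768321 F [-0.3096  0.1621 -0.7929] 26.46
-65 -65.10699362374339 F [ 0.7182  0.2772 -1.3397] 26.73
-55 -55.068877356333495 F [-0.3232 -0.2767 -0.9907] 27.01
-45 -45.04590069146478 F [ 0.1462  0.405  -0.9883] 27.28
-38 -37.906182899463 F [ 0.3344  0.5622 -0.5042] 27.53
-34 -33.89092585517615 F [ 0.3243  0.8529 -0.6139] 27.78
-30 -29.662909880380184 F [ 0.4217 -0.461  -0.9974] 28.03
-26 -25.717675850107767 F [-0.1991 -0.6434 -1.0609] 28.28
-23 -22.80751100192591 F [-0.1621  0.6224  0.1006] 28.53
-20 -19.830264173460428 F [ 1.2991  0.2209 -1.1531] 28.78
-18 -17.90626454668234 F [ 0.4311 -0.058  -0.8319] 29.03
-16 -17.220532727465574 F [-8.7784 -0.6391  5.8294] 29.28
-14 -17.05560551171476 F [-25.2298   0.5404  19.4158] 29.53
top pts 121 [[ -9.9562  18.3477 114.6347]
 [ -7.2824  29.6788 127.5081]
 [  4.007   41.466  133.3801]]
[('blue_panel', 0.55, array([-7.0437, 17.0167, 75.3   ]))]
```

```bash
python3 - <<'E'
from h import *
manip.move_l(tip([-30,-12,92]),max_speed=.1); manip.move_l(tip([-80,-12,105]),max_speed=.25)
manip.move_l(tip([-100,0,190]),max_speed=.25); manip.dwell(.1); st("back")
for c in ("wrist","scene"):
    p,W=cloud(c); L=w2e(W); np.savez(c+"10.npz",p=p,W=W)
    m=np.all((L>[-60,-46,126])&(L<[15,46,135]),-1)&(abs(L[...,1])>20); q=L[m]
    print(c,"top edge",len(q),np.percentile(q,[3,50,97],axis=0))
    for lo in (45,60,75,88,112,120):
        q=L[np.all((L>[-40,-36,lo])&(L<[5,36,lo+6]),-1)]
        if len(q)>5: print(c,lo,len(q),np.percentile(q[:,0],[5,50,95]))
    q=L[np.all((L>[-35,-62,95])&(L<[-9.5,-25,110]),-1)]; print("catch",len(q),np.percentile(q,[3,50,97],axis=0))
    q=q[(q[:,0]>-20)&(q[:,0]<-12)]; print("  nose max y",q[:,1].max() if len(q) else None)
    print([(n,round(r["confidence"],2),w2e(r["at"])) for n in ("blue_panel","catch_tip","jar","cup","green_panel") for r in manip.look_for(c,n)[:1]])
E
```

```text
back [ 0.5677 -0.0314  0.1509] 0.0015 0.0 [ 0.3185  0.1363 -0.5428] 30.95
wrist top edge 859 [[ -8.9884 -37.6679 126.5971]
 [ -6.2528  23.1084 131.3363]
 [  4.7855  39.6644 133.3043]]
wrist 45 276 [-9.5404 -8.9291 -8.2595]
wrist 60 288 [-9.2513 -8.6242 -7.9887]
wrist 75 342 [-9.5398 -8.8488 -8.1164]
wrist 88 377 [-9.5111 -8.8875 -8.1894]
wrist 112 489 [-9.2349 -8.546  -7.8807]
wrist 120 517 [-9.1748 -8.5143 -7.9003]
catch 623 [[-27.7465 -58.3414  97.6545]
 [-19.578  -44.936  106.4987]
 [-10.1193 -35.2112 109.8776]]
  nose max y -34.62015527904864
[('blue_panel', 0.75, array([-6.737 ,  7.4169, 99.8   ])), ('catch_tip', 0.66, array([-20.413 , -44.5086, 112.    ])), ('jar', 0.37, array([-9.7242,  6.2308, 94.4   ]))]
scene top edge 94 [[-10.6078 -35.2736 126.1125]
 [ -5.9531  23.6953 130.7455]
 [  8.5468  39.9901 134.5483]]
scene 45 52 [-10.9191  -9.3132  -7.0941]
scene 60 53 [-10.561   -8.7514  -7.3314]
scene 75 51 [-11.1809  -9.3012  -7.4669]
scene 88 49 [-10.5905  -9.2879  -7.4414]
scene 112 55 [-10.5953  -9.1482  -7.7382]
scene 120 54 [-10.2762  -9.0156  -7.361 ]
catch 84 [[-28.0702 -57.9169  97.3172]
 [-20.6396 -43.6145 105.1957]
 [ -9.6544 -27.9464 109.7554]]
  nose max y -33.71964663089053
[('blue_panel', 0.7, array([-4.1989, 10.1387, 84.8   ])), ('catch_tip', 0.42, array([-23.1572, -38.3305, 103.7   ])), ('jar', 0.91, array([-201.9983,   78.3653,   59.7   ])), ('cup', 0.65, array([ 102.9881, -161.1629,   40.2   ])), ('green_panel', 0.86, array([-313.9547,  303.3876,   95.4   ]))]
```

The panel is upright (face at x ≈ -8.8 mm over its whole height, top at about 131 mm). The catch is back at rest in front of it (nose at y ≈ -34.6 mm), and the hand is clear.

```bash
python3 - <<'E'
from h import *
print(e2w([-202,78.4,59.7]),e2w([103,-161.2,40.2]),e2w([-314,303.4,95.4]))
print(manip.sign_off(),manip.current_time())
E
```

```text
[0.4747 0.0777 0.0597] [ 0.7002 -0.2378  0.0402] [0.4304 0.3251 0.0954]
the job is handed in; nothing more can be done
the job is handed in; nothing more can be done
```

The blue panel stands upright in the easel with its painted side to the robot, and the catch has sprung back in front of it; the green panel, jar and cup measure where they started, the hand is clear, and I handed the job in at about 31 s.

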